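# Refit the cap and knob of a gas cooker and hold it at light

## Robot

A 6-joint arm with a two-finger parallel gripper is mounted at the origin on a cart in front of the work surface, level with it; the furniture and walls round the work are solid. World frame = base frame: x ahead of the robot, y to its left, z up, the work surface at z = 0. Lengths are in m, angles in degrees, forces in N, time in s.
With the tool pointing down it reaches from about 0.325 to 0.925 m from the base axis. Payload 3.1 kg.
Tool frame: the origin (TCP) lies midway between the tips of the shut fingers; the grasp point (between the pads) lies 19 mm behind it; z points along the fingers, y is the line along which they close (so a half turn about z gives the same grasp; the last joint's range is limited). The gripper opens to 85 mm and grips with 20 to 120 N. Pads are 22 mm wide; open, the fingers measure 114 mm over their backs; the gripper's body (76 mm by 85 mm) begins 54 mm behind the grasp point. The pads swing forward as they close: fully open they stand 13 mm farther back than shut.
Start: joints at [62.785, 12.427, 92.441, -0, 75.132, -6.429], TCP at [0.222, 0.584, 0.231] pointing down, gripper open.
Joint ranges: [-157.48, 157.48], [-44.54, 120.13], [17.64, 146.25], [-64.5, 244.5], [7.68, 150.69], [-147.95, 147.95]. Speed limits (degrees/s): [159.86, 159.86, 180, 180, 180, 180].

## Interface

Orientations are given as a 3x3 rotation matrix whose columns are the frame's x, y, z axes.
In Python, from rig import arm gives the robot as it stands.
- The arm moves only by the shell command python3 inch.py [FORCE], which reads ROWS from standard input. ROWS is one flat JSON list of numbers that holds 1 to 10 rows one after another, with no inner brackets; each row has 5 numbers: the finger opening in m, then dx, dy, dz in a scale on which 1.0 is 0.6 m, then a turn about the tool's z in fractions of the full range, 1 being 180 degrees; each row is the pose to reach, as a shift and turn from the pose commanded when the command began, along the tool's axes at that moment; what a row does not reach only later rows make up. A row lasts 1/10 s, in which the tool goes at most 0.05 m and 8.59 degrees, less where a joint would pass 70% of its speed; a pose out of reach is approached as far as the arm can. The fingers move at their own pace and stop on an object; FORCE is the grip in N (left out, the last holds). Time passes only in rows, so rows that do not move let the fingers close. It prints the time, the measured TCP pose, the force, the opening and the grip force at its end. Input that does not fit is refused with a message, and nothing moves.
- arm.get_obs(): the state, without advancing time (a new reading comes with each control period).
- arm.get_image(name): name is "side" or "top"; returns a dict with "image" (384x512x3 uint8, red, green, blue), "range_z" (384x512 float32, m along the optical axis (not along the pixel's ray), 0 where there is no reading), "fov_y" (degrees; the focal length in pixels is half the picture's height over the tangent of half this angle, whatever the lens; pixels are square), "cx", "cy" (the principal point, pixels), "k1" (the pictures are not rectified: a ray, as slopes to the right and down, at radius r is drawn at 1 + k1 r^2 times it, then the intrinsics apply), "R" (3x3) and "t" (3): a world point X has camera coordinates R X + t. Camera axes: x right, y down, z forward; pixel columns grow to the right and rows downward; lengths in m; the calibration is good to about 2 mm. A picture is of the moment at which its call begins.
- arm.hand_in(): hands the job in; it is judged then, once.
The state is a dict: "t": time; "q": joint angles; "dq": joint speeds; "tau": joint torques, N m; "tcp_pos": TCP position; "tcp_rot": TCP orientation; "force": force on the tool from outside, world axes, zero at the start; "torque": the same for the moment, N m; "gripper_width": finger opening in m; "grasp_force": force on a finger pad.
Only numpy, scipy, OpenCV 4.12 (cv2) and the standard library are available. Lean on these libraries where they do the work, as an engineer would, in place of code of your own. Each camera call takes 0.05 s, during which the arm holds its last target. There are 200 camera calls.

## Task

The parts of the small portable gas cooker have been washed and it is to be lit again. Put the round burner cap from the board onto the burner head so that it drops in and lies flat, and let go of it; then fit the black control knob onto the cooker's D-shaped tap spindle, its flat matching the spindle's flat, and push it fully home. With the knob still at off, press it right in against the spring, and while pressing turn it a quarter turn counter-clockwise (seen from above), so that it points to the flame mark beside the burner. Finish like that, holding on to the knob: keep it gripped, pressed in and turned and do not let go. Leave everything else standing as it is.

Things in the scene. Friction and masses are not known exactly. Their poses are not given: they have to be found in the camera images.
- cooker: portable one-burner gas cooker, white with steel deck 206 x 276 mm, 70 mm high, fixed on the worktop right of the built-in ceramic hob. Origin: centre of underside; x to its back, y to its left, z up. Burner at (0, +48 mm), tap spindle at (-20, -88 mm). Deck marks by the spindle: ring behind it (+x: off), flame drop on its left (+y: light)
- burner_seat (a point): centre of the burner head's upper rim, 98 mm above the worktop, 28 mm above the deck; z up. The head is an aluminium ring, 48 mm outside and 36 mm inside diameter, bore 13 mm deep; a 76 mm wide flange, 9 mm high, at its foot. With the cap seated, the cap's origin is 7 mm below this point
- burner_cap: dark steel cap, about 110 g: disc 58 mm across, 7 to 17.5 mm above the origin (straight edge to grip: 7 to 13.5 mm), below it a round spigot 30 mm across, 7 mm long, tapered, that drops into the burner head's bore (3 mm play all round). Origin: centre of the spigot's underside, z up. It stands on the spigot on the board; it has no front
- board: wooden board 170 x 240 x 14 mm, fixed, lying on the built-in ceramic hob (glass 6 mm above the worktop), so its top is 20 mm above the worktop. Cap and knob stand on it, either one to the left. Origin: centre of its underside
- knob: black cooker knob, 60 g, standing on the board: skirt 45 mm across, 16 mm high; on it a grip bar 14 mm thick (along y), top 38 mm above the underside, from x = -18.5 to +31 mm, sides parallel from -15 to +12 mm; its long tapered end with a white line (+x) is the pointer. Fingertips may rest on the skirt beside the bar. Origin: centre of the underside, z up
- knob_bar (a point): point on the knob's axis at the top of the grip bar, 38 mm above the underside. In the underside is the D-shaped bore: 12 mm deep, 13.8 mm across, its flat on the pointer side 2.6 mm from the axis, mouth widened by 1.5 mm over 3 mm
- knob_pointer (a point): point of the knob 30 mm from its axis towards the pointer, 12 mm above its underside; it coincides with shaft_flat when the knob is home the right way round
- shaft_tip (a point): top centre of the upright brass tap spindle, 22 mm above the deck when out; turns with the spindle. D-shaped, 12 mm across, flat on this frame's +x side 2 mm from the axis, end tapered 1.5 mm over 4.5 mm; 17 mm wide collar 5 mm high. At off the flat faces the cooker's back. Knob home: underside 12 mm below this point, pointer on the flat's side; angular play up to 0.28 rad either way
- shaft_flat (a point): point 30 mm from the spindle's axis in the direction its flat faces, at the height of shaft_tip; moves with the spindle
- tap_press (a joint): how far the spindle is pressed in, m: 0 out (start), 0.007 at its stop; a spring pushes it back with 6 N at first and 12 N at the stop
- tap_turn (a joint): angle of the spindle, rad: 0 off (start), grows counter-clockwise seen from above to the stop at 1.571 (light), friction 0.03 N m. A safety catch keeps it from turning beyond about 0.2 unless it is pressed in by more than 4 mm
- pan_support: bystander: square black cast-iron pan support of the cooker, 175 x 175 x 29 mm, lying flat on the ceramic hob behind the board; stays there for now
- dish_brush: bystander: dish brush 272 mm long, lying left of the board
- spice_jar: bystander: spice jar, 46 mm across, 106 mm tall, on the front right corner of the ceramic hob
- mug: bystander: white mug, 98 mm tall, on the worktop right of the cooker
- tea_box: bystander: upright tea box, 50 x 73 x 112 mm, at the front right on the worktop
- pepper_mill: bystander: wooden pepper mill, 58 mm across, 170 mm tall, behind the cooker

How it is judged (in metres and radians):
On the way, in this order (a step that is already met when the one before it is completed fails the run):
1. the burner cap lies flat in the burner head and has been let go (horizontal distance between burner_cap and burner_seat below 0.005 m and z of burner_cap in the frame of burner_seat below -0.005 m and angle between burner_cap's own z axis and vertical below 0.08 rad and contact force between the fingers and burner_cap below 0.1 N), for 0.2 s.
2. the knob is fully home on the spindle, flat to flat, and pressed in while still at off (z of knob in the frame of shaft_tip below -0.01 m and horizontal distance between knob and shaft_tip below 0.004 m and distance between knob_pointer and shaft_flat below 0.014 m and value of joint tap_press above 0.0045 m and value of joint tap_turn below 0.6 rad), for 0.1 s.
3. still pressed in, the knob is turned to light (z of knob in the frame of shaft_tip below -0.01 m and horizontal distance between knob and shaft_tip below 0.004 m and distance between knob_pointer and shaft_flat below 0.014 m and value of joint tap_press above 0.0045 m and value of joint tap_turn above 1.05 rad), for 0.2 s.
At the end, for the whole second after the job is handed in: Cap in the burner head: within 5 mm of centre, origin 5 mm or more below the rim, tilt under 0.08 rad. Knob home on the spindle (underside 10 mm or more below its tip, within 4 mm, pointer on the flat's side), pressed in over 4.5 mm, turned beyond 1.05 rad, fingers holding it (over 2 N) (all of step 3 and horizontal distance between burner_cap and burner_seat below 0.005 m and z of burner_cap in the frame of burner_seat below -0.005 m and angle between burner_cap's own z axis and vertical below 0.08 rad and contact force between the fingers and knob above 2 N); the arm keeps its last pose, push and grip.
It fails at once if a bystander is moved by more than 30 mm or tipped over (distance of any of pan_support, dish_brush, spice_jar, mug, tea_box, pepper_mill from where it was at the start of the episode above 0.03 m or angle between any of spice_jar, mug, tea_box, pepper_mill's own z axis and vertical above 0.5 rad).
It also fails if it takes over 64 s, if anything falls off the work surface, if the arm or the gripper's body presses on something with over 40 N, if the wrist force passes 120 N, or if a joint passes its speed limit or range.

## Working session

There is one attempt and no reset: what is moved stays moved. The work goes in short steps, Python scripts to look and compute and a shell command to move; the robot and the scene stay as the last step left them, time stands still between calls to the robot, and variables do not carry over. Pictures are saved under pics/ and viewed, at most 10 in all, crops included, and the job is handed in when it is done.

```bash
ls; mkdir -p pics
cat > h.py <<'E'
import numpy as np, cv2
from rig import arm
def K(d):
    h=d["image"].shape[0]; f=h/2/np.tan(np.radians(d["fov_y"]/2))
    return np.array([[f,0,d["cx"]],[0,f,d["cy"]],[0,0,1.]]), np.array([d["k1"],0,0,0,0.])
def und(d,uv):
    k,D=K(d); return cv2.undistortPoints(np.array(uv,float).reshape(-1,1,2),k,D).reshape(-1,2)
def onplane(d,uv,z):
    n=und(d,uv); r=np.c_[n,np.ones(len(n))]@d["R"]; c=-d["R"].T@d["t"]
    return c+r*((z-c[2])/r[:,2])[:,None]
def cloud(d):
    h,w=d["range_z"].shape; v,u=np.mgrid[:h,:w]
    n=und(d,np.c_[u.ravel(),v.ravel()]); Z=d["range_z"].ravel()[:,None]
    P=(np.c_[n,np.ones(len(n))]*Z-d["t"])@d["R"]; P[Z[:,0]==0]=np.nan
    return P.reshape(h,w,3)
def save(d,name): cv2.imwrite("pics/"+name,d["image"][:,:,::-1])
E
python3 - <<'E'
from h import *
for n in("top","side"):
    d=arm.get_image(n); save(d,n+"0.png"); np.save(n+"0.npy",d,allow_pickle=True); print(n,-d["R"].T@d["t"],d["fov_y"],d["k1"])
o=arm.get_obs();print(o["t"],o["tcp_pos"],o["tcp_rot"],o["gripper_width"])
E
```

```text
inch.py
pics
rig.py
top [-0.38259339 -0.21304931  1.58132698] 48.25919353379601 0.014856485549999226
side [-0.10634675 -0.71398909  1.19420658] 45.565054568760445 -0.044749701448335046
0.1 [0.22146644 0.58365418 0.23008975] [[-9.34918621e-01  3.54860945e-01 -9.39026996e-04]
 [ 3.54862141e-01  9.34916575e-01 -1.96414450e-03]
 [ 1.80913729e-04 -2.16954040e-03 -9.99997630e-01]] 0.08567077755852998
```

View pics/top0.png

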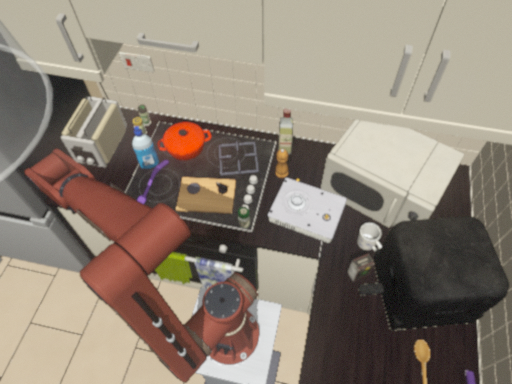

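View pics/side0.png

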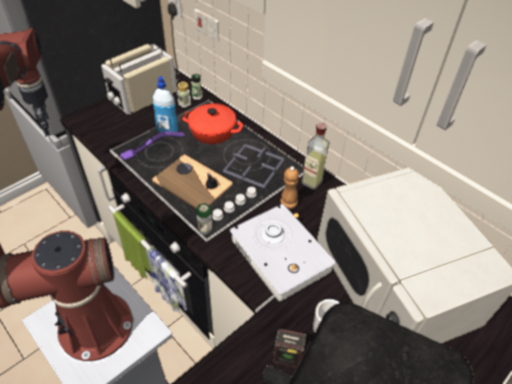

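The top view shows the board around (207,195), with dark items near (196,187) and (222,188). The cooker is around (307,208), with the burner at (297,202) and the spindle at (326,216). In the side view the board is at (192,180), the burner at (272,232) and the spindle at (293,268). I'll enlarge these areas.

Run:
```python
from h import *
T=np.load("top0.npy",allow_pickle=True).item();S=np.load("side0.npy",allow_pickle=True).item()
def crop(d,x,y,w,h,W=400,H=300): return cv2.resize(d["image"][y:y+h,x:x+w,::-1],(W,H),interpolation=cv2.INTER_CUBIC)
m=np.vstack([np.hstack([crop(T,167,170,80,60),crop(T,262,175,92,69)]),np.hstack([crop(S,147,145,96,72),crop(S,227,200,120,90)])])
cv2.imwrite("pics/mos.png",m)
P=cloud(T);Q=cloud(S)
for n,u in dict(boardL=(185,205),boardM=(208,207),cookerdeck=(315,205),hobglass=(240,190)).items(): print(n,P[u[1],u[0]].round(4))
for n,u in dict(boardL=(175,180),deck=(275,260)).items(): print(n,Q[u[1],u[0]].round(4))
```

```text
boardL [0.4749 0.3235 0.0287]
boardM [0.4864 0.2252 0.029 ]
cookerdeck [ 0.5666 -0.2154  0.0736]
hobglass [0.6095 0.1177 0.0133]
boardL [0.5053 0.3008 0.0179]
deck [ 0.4956 -0.2128  0.0742]
```

View pics/mos.png

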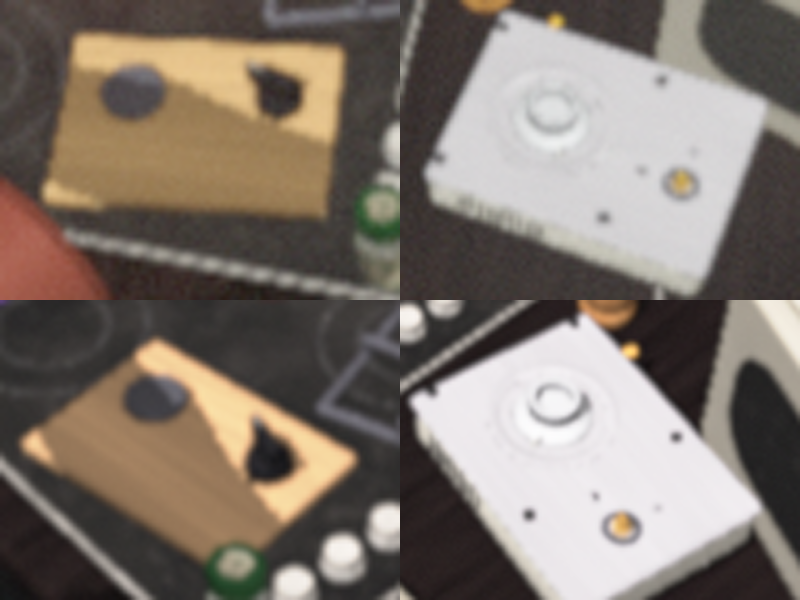

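The left of the board holds the cap, at top pixel (193.6,188.4). The knob is on the right at about (222.6,188.4), its pointer going up-left. The burner ring is at top pixel (295,201) and the brass spindle at (326,216). Next I'll measure all of these to sub-pixel accuracy.

```bash
cat > meas.py <<'E'
from h import *
from scipy.ndimage import map_coordinates, gaussian_filter
from scipy.optimize import least_squares
T=np.load("top0.npy",allow_pickle=True).item();S=np.load("side0.npy",allow_pickle=True).item()
def edge(d,a,b,z,rng=3.5):
    g=gaussian_filter(d["image"].astype(float).mean(2),0.6); a,b=np.array(a,float),np.array(b,float)
    t=(b-a)/np.linalg.norm(b-a); n=np.array([-t[1],t[0]]); s=np.arange(-rng,rng+.01,.1); out=[]
    for k in np.linspace(.12,.88,30):
        p=a+(b-a)*k; q=p+s[:,None]*n; v=map_coordinates(g,[q[:,1],q[:,0]],order=3)
        gr=np.abs(np.gradient(v)); i=gr.argmax()
        if 0<i<len(s)-1: out.append(q[i])
    return onplane(d,out,z)
def rect(E,hx,hy,p0):  # E: list of (pts, axis, sign)
    def f(p):
        c,s=np.cos(p[2]),np.sin(p[2]); r=[]
        for P,ax,sg in E:
            D=P[:,:2]-p[:2]; l=(D@[c,s]-sg*hx) if ax==0 else (D@[-s,c]-sg*hy); r.append(l)
        return np.concatenate(r)*1e3
    o=least_squares(f,p0,loss="soft_l1"); return o.x,[np.round(np.median(x),2) for x in np.split(f(o.x),np.cumsum([len(e[0]) for e in E])[:-1])],np.abs(o.fun).mean()
E
cat > m1.py <<'E'
from meas import *
BL,BR,FR,FL=(286.1,177.8),(346.2,198),(331,240.5),(268.4,214.6)
p0=[.55,-.24,np.radians(-20)]
print("deckT corners",onplane(T,[BL,BR,FR,FL],.07).round(3).tolist())
Et=[(edge(T,BL,BR,.07),0,1),(edge(T,BL,FL,.07),1,1),(edge(T,BR,FR,.07),1,-1)]
BL,BR,FR,FL=(281,204.5),(334.4,262.4),(273.5,290),(230.6,230)
print("deckS corners",onplane(S,[BL,BR,FR,FL],.07).round(3).tolist())
Es=[(edge(S,BL,BR,.07),0,1),(edge(S,BL,FL,.07),1,1)]
for n,E in(("T",Et),("S",Es),("TS",Et+Es)):
    x,m,_=rect(E,.103,.138,p0); c,s=np.cos(x[2]),np.sin(x[2]);R=np.array([[c,-s],[s,c]])
    print(n,x[:2].round(4),np.degrees(x[2]).round(2),m,"burner",(x[:2]+R@[0,.048]).round(4),"spindle",(x[:2]+R@[-.02,-.088]).round(4))
def blob(d,mask,box,zs):
    m=np.zeros(mask.shape,np.uint8);x,y,w,h=box;m[y:y+h,x:x+w]=mask[y:y+h,x:x+w]
    n,l,st,ce=cv2.connectedComponentsWithStats(m);i=1+st[1:,4].argmax()
    return ce[i],st[i,4]
for n,d,bs,bc,bk in(("T",T,(318,205,18,22),(184,178,20,22),(211,178,20,20)),("S",S,(280,255,25,25),(172,155,24,26),(200,165,26,32))):
    I=d["image"].astype(int);r,g,b=I[...,0],I[...,1],I[...,2]
    br=(r-b>50).astype(np.uint8)
    dark=((r-b<20)&(I.sum(2)<330)).astype(np.uint8)
    for nm,m,bx,z in(("spindle",br,bs,.083),("cap",dark,bc,.033),("knob",dark,bk,.036)):
        c,a=blob(d,m,bx,None);print(n,nm,c.round(2),a,onplane(d,[c],z)[0].round(4))
E
python3 m1.py
```

```text
deckT corners [[0.678, -0.073, 0.07], [0.631, -0.337, 0.07], [0.421, -0.302, 0.07], [0.482, -0.037, 0.07]]
deckS corners [[0.669, -0.068, 0.07], [0.623, -0.336, 0.07], [0.422, -0.28, 0.07], [0.475, -0.037, 0.07]]
T [ 0.5576 -0.1858] -10.12 [np.float64(0.39), np.float64(0.86), np.float64(-1.08)] burner [ 0.566  -0.1385] spindle [ 0.5224 -0.2689]
S [ 0.5507 -0.1839] -10.59 [np.float64(0.07), np.float64(0.07)] burner [ 0.5595 -0.1367] spindle [ 0.5149 -0.2667]
TS [ 0.5526 -0.1845] -10.23 [np.float64(5.42), np.float64(0.48), np.float64(-1.44), np.float64(-1.56), np.float64(0.36)] burner [ 0.5611 -0.1373] spindle [ 0.5173 -0.2676]
T spindle [326.29 216.5 ] 14 [ 0.5167 -0.2681  0.083 ]
T cap [193.01 188.52] 77 [0.5603 0.3147 0.033 ]
T knob [222.04 188.  ] 48 [0.5884 0.1915 0.036 ]
S spindle [293. 267.] 31 [ 0.5122 -0.2693  0.083 ]
S cap [183.61 168.52] 114 [0.5562 0.3142 0.033 ]
S knob [218.47 168.5 ] 122 [0.6489 0.2269 0.036 ]
```

```bash
cat > go.py <<'E'
import sys
from h import *
def go(x,y,z,yaw=None):
    o=arm.get_obs();R=np.array(o["tcp_rot"]);p=np.array(o["tcp_pos"])
    d=R.T@(np.array([x,y,z])-p); cur=np.degrees(np.arctan2(R[1,0],R[0,0]))
    print("t",round(o["t"],2),"tcp",p.round(4),"yaw",cur.round(2),"q6",np.round(o["q"][5],1),"dtool",d.round(4),"len",np.linalg.norm(d).round(3),end=" ")
    if yaw is not None: print("turn",round(-((yaw-cur+90)%180-90),2),end="")  # tool z is down; half turn equivalent
    print(" tilt",np.degrees(np.arccos(-R[2,2])).round(2),"F",np.round(o["force"],1),"w",round(o["gripper_width"],4),"g",np.round(o["grasp_force"],1))
if __name__=="__main__": go(*map(float,sys.argv[1:]))
E
python3 go.py .558 .3145 .13 159
python3 - <<'E'
from meas import *
# knob pixels, stricter box by board polygon; print coarse grey for pointer
for n,d,box in(("T",T,(210,176,20,22)),("S",S,(202,168,20,24))):
    x,y,w,h=box;I=d["image"][y:y+h,x:x+w].astype(int)
    m=(I.sum(2)<200)
    v,u=np.nonzero(m);print(n,m.sum(),(u+x).mean(),(v+y).mean())
    for r in I.sum(2)//3: print(" ".join("%3d"%k for k in r))
E
```

```text
t 0.1 tcp [0.2215 0.5837 0.2301] yaw 159.22 q6 -6.4 dtool [-0.4102 -0.132   0.1003] len 0.442 turn 0.22 tilt 0.12 F [-1.1  1.   0.1] w 0.0857 g 0.0
T 85 221.72941176470587 183.8235294117647
 65  63  62  60  61  60  56  60  58  58  58  62  61  61  54  60  56  62  60  61
 89  84  84  78  74  72  71  68  59  55  61  63  60  62  59  61  64  60  62  58
136 130 128 124 119 114 108 101  98 100  99  99 103 103 102 100 100 101 101  91
168 166 164 163 162 158 157 154 156 153 153 155 158 160 161 158 157 157 153 139
182 181 182 181 182 180 177 179 180 180 181 180 183 185 184 183 183 182 178 172
188 187 186 187 187 183 175 176 182 181 181 181 186 187 187 187 187 187 186 184
187 187 187 189 186 175 160 165 167 162 156 162 175 182 185 186 187 186 187 188
188 188 187 187 185 173 139 134 133 123 113 123 146 158 171 178 181 184 185 186
191 189 189 189 188 176 131  92  92  86  72  75  96 114 137 150 159 175 181 185
192 191 190 190 191 182 144  94  66  60  58  54  59  67  83  99 124 151 169 181
189 189 188 186 188 184 162 125  76  53  49  46  56  61  60  60  80 118 150 177
184 185 186 184 186 184 175 14
[... 2111 characters left out ...]
  47  42  38  34  32  25  25  24  26  42  79 119 151 183 201
149 176 179 137  76  44  43  43  38  34  29  27  28  26  36  73 114 144 174 201
128 147 157 130  79  45  39  41  41  35  30  29  28  28  43  87 135 167 186 204
121 128 141 136  92  46  35  38  38  34  32  30  32  41  71 122 168 191 201 206
120 123 134 136 101  60  46  44  40  39  40  47  65  90 121 164 192 202 204 206
120 119 125 125 105  89  93  91  80  80  89 101 123 150 174 192 203 204 204 204
120 120 120 119 115 121 144 151 143 143 154 164 177 192 199 205 206 205 205 204
121 121 120 120 120 134 165 185 187 190 196 200 202 205 206 207 206 206 205 201
120 121 121 121 120 127 150 180 197 206 209 209 209 209 208 206 206 206 204 192
```

The rows are not in the units I measure in: shifts go in shares of 0.6 m and turns go in shares of 180 degrees. I convert before sending: -0.41 m / 0.6 = -0.6833, -0.365 m / 0.6 = -0.6083.

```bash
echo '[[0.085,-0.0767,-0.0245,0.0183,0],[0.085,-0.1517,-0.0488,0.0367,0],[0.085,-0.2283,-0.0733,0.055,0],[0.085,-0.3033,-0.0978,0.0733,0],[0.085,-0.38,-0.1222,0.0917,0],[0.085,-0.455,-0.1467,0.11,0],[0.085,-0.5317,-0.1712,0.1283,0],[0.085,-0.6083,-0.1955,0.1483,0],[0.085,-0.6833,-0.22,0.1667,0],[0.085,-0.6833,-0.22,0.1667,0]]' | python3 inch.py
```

```text
refused: ROWS must be one flat list, 5 numbers to a row, no inner brackets. Nothing was moved.
```

Nothing moved. I misread the format; it is one flat list, 5 numbers to a row, no inner brackets. Resending.

```bash
echo '[0.085,-0.0767,-0.0245,0.0183,0,0.085,-0.1517,-0.0488,0.0367,0,0.085,-0.2283,-0.0733,0.055,0,0.085,-0.3033,-0.0978,0.0733,0,0.085,-0.38,-0.1222,0.0917,0,0.085,-0.455,-0.1467,0.11,0,0.085,-0.5317,-0.1712,0.1283,0,0.085,-0.6083,-0.1955,0.1483,0,0.085,-0.6833,-0.22,0.1667,0,0.085,-0.6833,-0.22,0.1667,0]' | python3 inch.py
python3 go.py .558 .3145 .13
python3 - <<'E'
from h import *
a=[]
for n,b in(("top",(160,120,120,90)),("side",(140,90,140,105))):
    d=arm.get_image(n);np.save(n+"1.npy",d,allow_pickle=True);x,y,w,h=b
    a.append(cv2.resize(d["image"][y:y+h,x:x+w,::-1],(400,300),interpolation=cv2.INTER_CUBIC))
cv2.imwrite("pics/hov.png",np.hstack(a))
E
```

```text
t: 1.1
tcp_pos: [0.5613, 0.3104, 0.1289]
tcp_rot: [[-0.933, 0.361, -0.001], [0.361, 0.933, -0.003], [-0.0, -0.003, -1.0]]
force: [-0.7, 0.1, -0.5]
gripper_width: 0.0848
grasp_force: 0.0
t 1.1 tcp [0.5613 0.3104 0.1289] yaw 158.86 q6 -46.1 dtool [ 0.0046  0.0026 -0.0011] len 0.005  tilt 0.18 F [-0.7  0.1 -0.5] w 0.0848 g 0.0
```

View pics/hov.png

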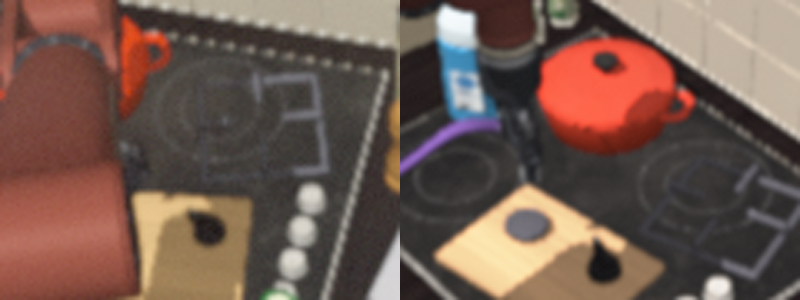

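The side view shows the gripper standing above the cap at mosaic (525,180), with the cap at (528,222). The knob at (603,262) is well clear. The arm hides the cap in the top view. Now I'll go down and grip.

In the tool's units: 0.109 m / 0.6 = 0.1817, 0.102 m / 0.6 = 0.17.

```bash
echo '[0.085,0.0042,0.0022,0.05,0,0.085,0.0075,0.0042,0.1,0,0.085,0.0075,0.0042,0.15,0,0.085,0.0075,0.0042,0.17,0,0.085,0.0075,0.0042,0.1817,0,0.085,0.0075,0.0042,0.1817,0]' | python3 inch.py; python3 go.py .558 .3145 .0185
```

```text
t: 1.8
tcp_pos: [0.5543, 0.32, 0.0222]
tcp_rot: [[-0.935, 0.354, -0.001], [0.354, 0.935, -0.0], [0.001, -0.0, -1.0]]
force: [-0.2, -0.4, -0.2]
gripper_width: 0.0849
grasp_force: 0.0
t 1.8 tcp [0.5543 0.32   0.0222] yaw 159.27 q6 -45.6 dtool [-0.0054 -0.0038  0.0037] len 0.008  tilt 0.04 F [-0.2 -0.4 -0.2] w 0.0849 g 0.0
```

In the tool's units: -0.0054 m / 0.6 = -0.009, -0.0038 m / 0.6 = -0.0063.

```bash
echo '[0.085,-0.009,-0.0063,0.0042,0,0.085,-0.009,-0.0063,0.0042,0,0.085,-0.009,-0.0063,0.0042,0]' | python3 inch.py; python3 go.py .558 .3145 .0185
echo '[0.05,0,0,0,0,0.05,0,0,0,0,0.05,0,0,0,0,0.05,0,0,0,0,0.05,0,0,0,0,0.05,0,0,0,0,0.05,0,0,0,0,0.05,0,0,0,0]' | python3 inch.py 40;  python3 go.py .558 .3145 .0185
```

```text
t: 2.1
tcp_pos: [0.5598, 0.314, 0.0212]
tcp_rot: [[-0.935, 0.356, 0.002], [0.356, 0.935, 0.001], [-0.002, 0.002, -1.0]]
force: [-0.5, -0.2, 0.5]
gripper_width: 0.0852
grasp_force: 0.0
t 2.1 tcp [0.5598 0.314  0.0212] yaw 159.17 q6 -46.2 dtool [ 0.0019 -0.0002  0.0027] len 0.003  tilt 0.13 F [-0.5 -0.2  0.5] w 0.0852 g 0.0
t: 2.9
tcp_pos: [0.5593, 0.3142, 0.0208]
tcp_rot: [[-0.935, 0.355, 0.001], [0.355, 0.935, 0.0], [-0.001, 0.001, -1.0]]
force: [-0.7, -0.8, 5.9]
gripper_width: 0.0556
grasp_force: 42.8
t 2.9 tcp [0.5593 0.3142 0.0208] yaw 159.22 q6 -46.2 dtool [ 0.0014 -0.0002  0.0023] len 0.003  tilt 0.08 F [-0.7 -0.8  5.9] w 0.0556 g 42.8
```

In the tool's units: 0.004 m / 0.6 = 0.0067, 0.003 m / 0.6 = 0.005.

```bash
echo '[0.068,0,0,0,0,0.068,0,0,0,0,0.068,0,0,0,0,0.068,0,0,0.0025,0,0.068,0,0,0.005,0,0.068,0,0,0.0067,0,0.068,0,0,0.0067,0]' | python3 inch.py; python3 go.py .558 .3145 .0185
```

```text
t: 3.6
tcp_pos: [0.5583, 0.3138, 0.0154]
tcp_rot: [[-0.935, 0.355, -0.001], [0.355, 0.935, -0.0], [0.001, -0.001, -1.0]]
force: [-0.4, 0.1, -0.5]
gripper_width: 0.0681
grasp_force: 0.0
t 3.6 tcp [0.5583 0.3138 0.0154] yaw 159.21 q6 -46.2 dtool [ 0.0006  0.0006 -0.0031] len 0.003  tilt 0.04 F [-0.4  0.1 -0.5] w 0.0681 g 0.0
```

```bash
echo '[0.05,0,0,0,0,0.05,0,0,0,0,0.05,0,0,0,0,0.05,0,0,0,0,0.05,0,0,0,0,0.05,0,0,0,0]' | python3 inch.py 40;  python3 go.py .558 .3145 .0185
```

```text
t: 4.2
tcp_pos: [0.5591, 0.3141, 0.0162]
tcp_rot: [[-0.935, 0.355, 0.001], [0.355, 0.935, 0.0], [-0.001, 0.001, -1.0]]
force: [0.6, 0.2, 2.1]
gripper_width: 0.0557
grasp_force: 42.7
t 4.2 tcp [0.5591 0.3141 0.0162] yaw 159.21 q6 -46.2 dtool [ 0.0011  0.     -0.0023] len 0.003  tilt 0.06 F [0.6 0.2 2.1] w 0.0557 g 42.7
```

In the tool's units: -0.16 m / 0.6 = -0.2667, -0.12 m / 0.6 = -0.2.

```bash
echo '[0.05,0,0,-0.0167,0,0.05,0,0,-0.0667,0,0.05,0,0,-0.1333,0,0.05,0,0,-0.2,0,0.05,0,0,-0.2667,0,0.05,0,0,-0.2667,0,0.05,0,0,-0.2667,0]' | python3 inch.py; python3 go.py .562 -.1375 .17
python3 - <<'E'
from h import *
d=arm.get_image("side");x,y,w,h=140,80,140,105
P=[[.5591,.3141,.0162+.16+z] for z in(0,.019)]
k,D=K(d);print(cv2.projectPoints(np.array(P),cv2.Rodrigues(d["R"])[0],d["t"],k,D)[0].reshape(-1,2).round(1))
cv2.imwrite("pics/lift.png",cv2.resize(d["image"][y:y+h,x:x+w,::-1],(720,540),interpolation=cv2.INTER_CUBIC))
E
```

```text
t: 4.9
tcp_pos: [0.5591, 0.3141, 0.1775]
tcp_rot: [[-0.935, 0.355, 0.002], [0.355, 0.935, 0.001], [-0.002, 0.002, -1.0]]
force: [1.4, -0.9, -1.2]
gripper_width: 0.0556
grasp_force: 42.8
t 4.9 tcp [0.5591 0.3141 0.1775] yaw 159.21 q6 -46.2 dtool [-0.163  -0.4212  0.0071] len 0.452  tilt 0.14 F [ 1.4 -0.9 -1.2] w 0.0556 g 42.8
[[180.7 137.9]
 [180.2 133.6]]
```

View pics/lift.png

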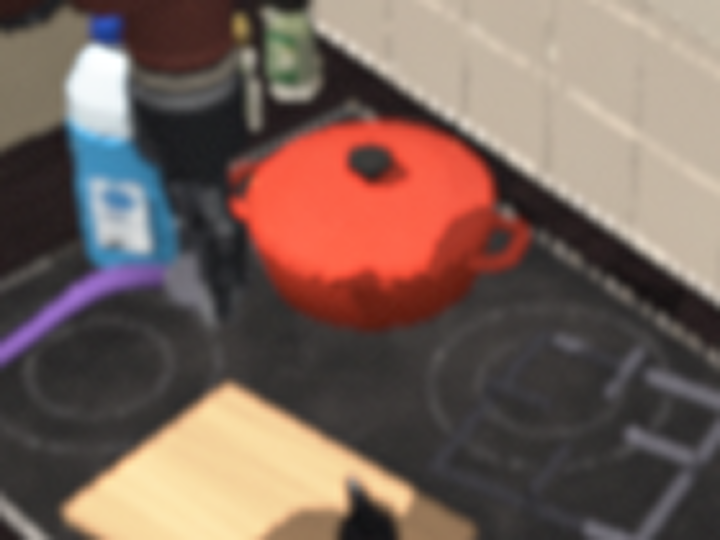

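The cap is held, seen at (190,280) just behind the near finger, and the knob is still standing on the board. I'll carry the cap over to the cooker and enlarge the burner and spindle from the first pictures.

In the tool's units: -0.421 m / 0.6 = -0.7017, -0.163 m / 0.6 = -0.2717.

```bash
echo '[0.05,-0.0283,-0.0717,0,0,0.05,-0.0567,-0.145,0,0,0.05,-0.085,-0.2183,0,0,0.05,-0.1133,-0.2917,0,0,0.05,-0.1417,-0.365,0,0,0.05,-0.17,-0.4383,0.0033,0,0.05,-0.1983,-0.5117,0.005,0,0.05,-0.2267,-0.585,0.0083,0,0.05,-0.25,-0.6467,0.01,0,0.05,-0.2717,-0.7017,0.0117,0]' | python3 inch.py; echo '[0.05,0,0,0.0333,0,0.05,0,0,0.0667,0,0.05,0,0,0.0667,0,0.05,0,0,0.0667,0]' | python3 inch.py; python3 go.py .562 -.1375 .13
python3 - <<'E'
from h import *
rows=[]
Z={"top":[(278,188,36,27),(312,202,36,27)],"side":[(254,218,40,30),(275,252,40,30)]}
imgs=[]
for n in("top","side"):
    d0=np.load(n+"0.npy",allow_pickle=True).item();d=arm.get_image(n);np.save(n+"2.npy",d,allow_pickle=True)
    r=[]
    for i,(D,(x,y,w,h)) in enumerate([(d0,Z[n][0]),(d0,Z[n][1]),(d,(270,160,64,48) if n=="top" else (240,185,64,48))]):
        c=D["image"][y:y+h,x:x+w,::-1].astype(float)
        lo=np.percentile(c,2);lo,hi=(lo,c.max()) if i<2 else (0,255)
        r.append(cv2.resize(np.clip((c-lo)/(hi-lo)*255,0,255).astype(np.uint8),(266,200),interpolation=cv2.INTER_CUBIC))
    imgs.append(np.hstack(r))
cv2.imwrite("pics/z.png",np.vstack(imgs))
E
```

```text
t: 5.95
tcp_pos: [0.559, -0.139, 0.1655]
tcp_rot: [[-0.934, 0.356, -0.006], [0.356, 0.934, 0.002], [0.006, -0.0, -1.0]]
force: [1.6, -0.1, -0.3]
gripper_width: 0.0554
grasp_force: 42.9
t: 6.35
tcp_pos: [0.5597, -0.1368, 0.1264]
tcp_rot: [[-0.935, 0.355, -0.005], [0.355, 0.935, 0.002], [0.005, 0.0, -1.0]]
force: [-0.1, 0.5, -1.0]
gripper_width: 0.0554
grasp_force: 42.9
t 6.35 tcp [ 0.5597 -0.1368  0.1264] yaw 159.22 q6 -89.9 dtool [-0.0024  0.0001 -0.0036] len 0.004  tilt 0.31 F [-0.1  0.5 -1. ] w 0.0554 g 42.9
```

View pics/z.png

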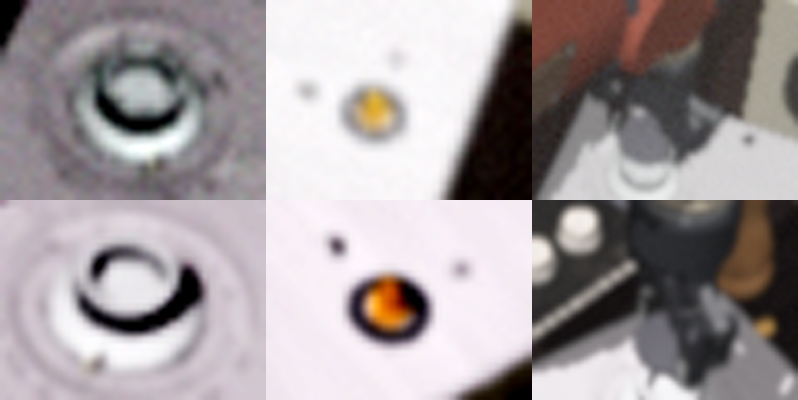

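The burner rim reads T(139,78) and S(130,281) in panel coordinates. The collar reads T(374,112) and S(390,309). The cap hangs level over the burner in the right-hand panels. I'll convert these and redo the cap blob with a colour mask.

Run:
```python
from meas import *
def px(x0,y0,s,p): return (x0+(p[0]+.5)/s-.5,y0+(p[1]+.5)/s-.5)
bT=onplane(T,[px(278,188,266/36,(139,78))],.098)[0];bS=onplane(S,[px(254,218,6.65,(130,81))],.098)[0]
sT=onplane(T,[px(312,202,266/36,(108,112))],.0725)[0];sS=onplane(S,[px(275,252,6.65,(124,109))],.0725)[0]
print("burner",bT.round(4),bS.round(4),"spindle",sT.round(4),sS.round(4))
for n,d,box in(("T",T,(181,176,24,26)),("S",S,(168,152,30,34))):
    x,y,w,h=box;I=d["image"][y:y+h,x:x+w].astype(float);c=(I[...,0]-I[...,2])/(I.sum(2)+1)
    m=(c<.09).astype(np.uint8);k,l,st,ce=cv2.connectedComponentsWithStats(m)
    for i in range(1,k):
        if st[i,4]>20: print(n,st[i],onplane(d,[ce[i]+[x,y]],.034)[0].round(4))
    # outline extent on disc plane
    i=1+st[1:,4].argmax()
    v,u=np.nonzero(l==i);Q=onplane(d,np.c_[u+x,v+y],.034);print("extent",np.ptp(Q[:,:2],axis=0).round(3))
```

```text
burner [ 0.5674 -0.1358  0.098 ] [ 0.5579 -0.1406  0.098 ] spindle [ 0.5219 -0.2682  0.0725] [ 0.5161 -0.2678  0.0725]
T [ 7  7 12 10 94] [0.5637 0.3145 0.034 ]
extent [0.05 0.05]
S [  0   0  30  14 189] [0.5879 0.378  0.034 ]
S [  9  11  15  11 127] [0.5577 0.3147 0.034 ]
extent [0.124 0.104]
```

In the tool's units: 0.028 m / 0.6 = 0.0467, -0.0018 m / 0.6 = -0.003.

```bash
echo '[0.05,-0.003,-0.0017,0.025,0,0.05,-0.003,-0.0017,0.0433,0,0.05,-0.003,-0.0017,0.0467,0,0.05,-0.003,-0.0017,0.0467,0]' | python3 inch.py; python3 go.py .561 -.1384 .0872
echo '[0.05,0,0,0.005,0,0.05,0,0,0.0083,0,0.05,0,0,0.01,0,0.05,0,0,0.01,0]' | python3 inch.py; python3 go.py .561 -.1384 .0872
```

```text
t: 6.85
tcp_pos: [0.5621, -0.1387, 0.0996]
tcp_rot: [[-0.935, 0.355, -0.002], [0.355, 0.935, 0.001], [0.002, -0.0, -1.0]]
force: [-0.5, -1.2, -0.5]
gripper_width: 0.0559
grasp_force: 42.9
t 6.85 tcp [ 0.5621 -0.1387  0.0996] yaw 159.22 q6 -90.0 dtool [ 0.0011 -0.0001  0.0124] len 0.012  tilt 0.14 F [-0.5 -1.2 -0.5] w 0.0559 g 42.9
t: 7.25
tcp_pos: [0.5629, -0.1391, 0.0948]
tcp_rot: [[-0.935, 0.355, 0.0], [0.355, 0.935, -0.0], [-0.0, 0.0, -1.0]]
force: [-0.3, -0.3, -0.3]
gripper_width: 0.0558
grasp_force: 42.9
t 7.25 tcp [ 0.5629 -0.1391  0.0948] yaw 159.21 q6 -90.0 dtool [ 0.0021 -0.      0.0076] len 0.008  tilt 0.0 F [-0.3 -0.3 -0.3] w 0.0558 g 42.9
```

In the tool's units: 0.004 m / 0.6 = 0.0067, 0.0015 m / 0.6 = 0.0025.

```bash
echo '[0.05,0.0025,0,0.0017,0,0.05,0.0025,0,0.0033,0,0.05,0.0025,0,0.005,0,0.05,0.0025,0,0.0067,0,0.05,0.0025,0,0.0067,0]' | python3 inch.py; python3 go.py .561 -.1384 .0872
```

```text
t: 7.75
tcp_pos: [0.5614, -0.1385, 0.0906]
tcp_rot: [[-0.935, 0.355, -0.0], [0.355, 0.935, 0.0], [0.0, 0.0, -1.0]]
force: [-0.7, 0.9, -1.1]
gripper_width: 0.0557
grasp_force: 42.9
t 7.75 tcp [ 0.5614 -0.1385  0.0906] yaw 159.21 q6 -90.0 dtool [ 0.0004 -0.      0.0034] len 0.003  tilt 0.02 F [-0.7  0.9 -1.1] w 0.0557 g 42.9
```

In the tool's units: 0.0035 m / 0.6 = 0.0058, 0.003 m / 0.6 = 0.005.

```bash
echo '[0.05,0,0,0.0033,0,0.05,0,0,0.005,0,0.05,0,0,0.0058,0,0.05,0,0,0.0058,0]' | python3 inch.py; python3 go.py .561 -.1384 .0872
```

```text
t: 8.15
tcp_pos: [0.5616, -0.1386, 0.0874]
tcp_rot: [[-0.935, 0.355, -0.0], [0.355, 0.935, 0.0], [0.0, -0.0, -1.0]]
force: [0.3, -0.2, -0.0]
gripper_width: 0.0556
grasp_force: 43.0
t 8.15 tcp [ 0.5616 -0.1386  0.0874] yaw 159.22 q6 -90.0 dtool [ 0.0006 -0.      0.0002] len 0.001  tilt 0.0 F [ 0.3 -0.2 -0. ] w 0.0556 g 43.0
```

In the tool's units: 0.0015 m / 0.6 = 0.0025, 0.001 m / 0.6 = 0.0017.

```bash
echo '[0.05,0,0,0.0017,0,0.05,0,0,0.0025,0,0.05,0,0,0.0025,0]' | python3 inch.py; echo '[0.085,0,0,0,0,0.085,0,0,0,0,0.085,0,0,0,0,0.085,0,0,0,0,0.085,0,0,-0.0333,0,0.085,0,0,-0.1,0,0.085,0,0,-0.1667,0,0.085,0,0,-0.1667,0]' | python3 inch.py;  python3 go.py .59 .19 .17
python3 - <<'E'
from h import *
a=[]
for n,b in(("top",(270,170,64,48)),("side",(240,195,64,48))):
    d=arm.get_image(n);np.save(n+"3.npy",d,allow_pickle=True);x,y,w,h=b
    a.append(cv2.resize(d["image"][y:y+h,x:x+w,::-1],(400,300),interpolation=cv2.INTER_CUBIC))
cv2.imwrite("pics/placed.png",np.hstack(a))
E
```

```text
t: 8.45
tcp_pos: [0.5617, -0.1387, 0.0872]
tcp_rot: [[-0.935, 0.355, -0.0], [0.355, 0.935, 0.0], [0.0, -0.0, -1.0]]
force: [-3.3, 0.6, 6.0]
gripper_width: 0.0557
grasp_force: 43.5
t: 9.25
tcp_pos: [0.5662, -0.1403, 0.1932]
tcp_rot: [[-0.935, 0.355, 0.013], [0.355, 0.935, -0.005], [-0.014, -0.0, -1.0]]
force: [1.1, -0.8, 1.1]
gripper_width: 0.085
grasp_force: 0.0
t 9.25 tcp [ 0.5662 -0.1403  0.1932] yaw 159.22 q6 -90.0 dtool [0.0953 0.3172 0.0219] len 0.332  tilt 0.78 F [ 1.1 -0.8  1.1] w 0.085 g 0.0
```

View pics/placed.png

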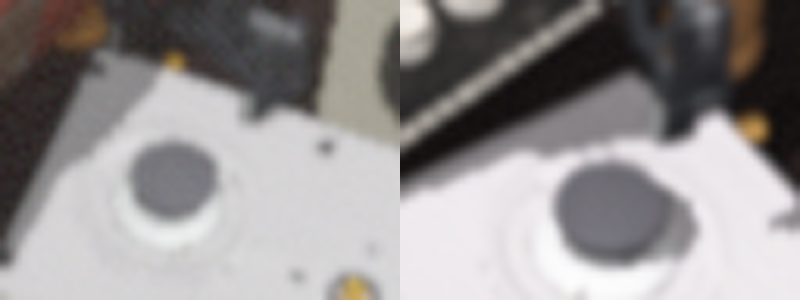

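The cap lies flat and centred in the burner, at T(173,180) and S(610,212), and has been let go. The descent stopped at the expected seated height. Next I'll measure the knob pose.

Run:
```python
from h import *
for tag in("0","3"):
  for n,box in(("top",(209,176,22,20)),("side",(200,166,22,24))):
    d=np.load(n+tag+".npy",allow_pickle=True).item();x,y,w,h=box
    I=d["image"][y:y+h,x:x+w].astype(np.float32)
    U=cv2.resize(I,None,fx=8,fy=8,interpolation=cv2.INTER_CUBIC)
    s=(U[...,0]-U[...,2]); m=((U.mean(2)<92)).astype(np.uint8)
    k,l,st,ce=cv2.connectedComponentsWithStats(m);cxy=[(h*4),(w*4)]
    i=l[h*4+8,w*4+ (8 if n=="top" else 0)] or 1+st[1:,4].argmax()
    c,_=cv2.findContours((l==i).astype(np.uint8),0,2);c=max(c,key=cv2.contourArea)[:,0,:]
    to=lambda p:(np.array(p)+.5)/8-.5+[x,y]
    P=onplane(d,to(c),.045);C=onplane(d,[to(ce[i])],.036)[0]
    r=np.linalg.norm(P-P.mean(0),axis=1);j=np.linalg.norm(to(c)-to(ce[i]),axis=1).argmax()
    tip=onplane(d,[to(c[j])],.055)[0]
    # skirt circle: contour points far from the tip
    far=np.linalg.norm(c-c[j],axis=1)>0.5*np.linalg.norm(c-c[j],axis=1).max()
    Q=onplane(d,to(c[far]),.028)[:,:2];A=np.c_[2*Q,np.ones(len(Q))];sol=np.linalg.lstsq(A,(Q**2).sum(1),rcond=None)[0];rad=np.sqrt(sol[2]+sol[:2]@sol[:2])
    print(n+tag,"area",st[i,4]/64,"cen px",to(ce[i]).round(2),C[:2].round(4),"tip px",to(c[j]).round(2),tip[:2].round(4),"circ",sol[:2].round(4),"r",rad.round(4),"yaw",np.degrees(np.arctan2(*(tip[:2]-sol[:2])[::-1])).round(1),np.degrees(np.arctan2(*(tip[:2]-C[:2])[::-1])).round(1))
```

```text
top0 area 68.640625 cen px [222.02 188.2 ] [0.5873 0.1914] tip px [216.94 184.19] [0.5907 0.2134] circ [0.5902 0.1913] r 0.0211 yaw 88.7 81.2
side0 area 109.21875 cen px [211.17 182.5 ] [0.5835 0.1898] tip px [208.31 174.81] [0.589  0.2109] circ [0.5853 0.1922] r 0.0227 yaw 78.9 75.4
top3 area 383.25 cen px [220.41 184.41] [0.605  0.2036] tip px [230.44 195.44] [0.5476 0.1416] circ [0.6266 0.2137] r 0.0558 yaw -137.6 -132.8
side3 area 114.828125 cen px [211.46 182.75] [0.5834 0.1881] tip px [208.31 174.81] [0.589  0.2109] circ [0.5854 0.1881] r 0.0224 yaw 81.1 76.3
```

```bash
echo '[0.085,0,0,0,0]' | python3 inch.py >/dev/null; python3 go.py .589 .197 .15 170
```

```text
t 9.45 tcp [ 0.5605 -0.1382  0.1843] yaw 159.21 q6 -90.0 dtool [0.0923 0.3235 0.0346] len 0.338 turn -10.79 tilt 0.15 F [-0.2  0.7 -0.2] w 0.0849 g 0.0
```

The rows are not in the units I measure in: shifts go in shares of 0.6 m and turns go in shares of 180 degrees. I convert before sending: 0.3235 m / 0.6 = 0.5392, 0.3 m / 0.6 = 0.5, -10.8 degrees / 180 = -0.06.

```bash
echo '[0.085,0.0183,0.0667,0,-0.0111,0.085,0.04,0.1383,0,-0.0222,0.085,0.06,0.2117,0,-0.0333,0.085,0.0817,0.285,0.0083,-0.0444,0.085,0.1017,0.3583,0.025,-0.0556,0.085,0.1233,0.43,0.0417,-0.06,0.085,0.1433,0.5,0.0567,-0.06,0.085,0.1538,0.5392,0.0577,-0.06,0.085,0.1538,0.5392,0.0577,-0.06,0.085,0.1538,0.5392,0.0577,-0.06]' | python3 inch.py >/dev/null; echo '[0.085,0,0,0.0667,0,0.085,0,0,0.125,0,0.085,0,0,0.15,0,0.085,0,0,0.15,0,0.085,0,0,0.15,0]' | python3 inch.py >/dev/null; python3 go.py .589 .197 .04 170
```

```text
t 10.95 tcp [0.5907 0.1959 0.0618] yaw 169.95 q6 -68.1 dtool [0.0019 0.0008 0.0218] len 0.022 turn -0.05 tilt 0.04 F [-0.2 -0.   0.2] w 0.0851 g 0.0
```

In the tool's units: 0.0215 m / 0.6 = 0.0358, 0.011 m / 0.6 = 0.0183.

```bash
echo '[0.085,0.0032,0.0013,0.0183,0,0.085,0.0032,0.0013,0.0358,0,0.085,0.0032,0.0013,0.0358,0,0.085,0.0032,0.0013,0.0358,0,0.085,0.0032,0.0013,0.0358,0]' | python3 inch.py >/dev/null; python3 go.py .589 .197 .04 170
echo '[0.04,0,0,0,0,0.04,0,0,0,0,0.04,0,0,0,0,0.04,0,0,0,0,0.04,0,0,0,0,0.04,0,0,0,0,0.04,0,0,0,0]' | python3 inch.py 20 >/dev/null; python3 go.py .589 .197 .04 170
```

```text
t 11.45 tcp [0.5886 0.1979 0.0401] yaw 170.02 q6 -67.9 dtool [-0.0005 -0.0008  0.0001] len 0.001 turn 0.02 tilt 0.04 F [ 0.5 -0.4  0.2] w 0.0851 g 0.0
t 12.15 tcp [0.5888 0.1979 0.0403] yaw 170.01 q6 -67.9 dtool [-0.0003 -0.0009  0.0003] len 0.001 turn 0.01 tilt 0.06 F [-0.8  0.2  4. ] w 0.049 g 21.1
```

In the tool's units: -0.04 m / 0.6 = -0.0667, -0.02 m / 0.6 = -0.0333, 48 degrees / 180 = 0.2667.

```bash
echo '[0.085,0,0,0,0,0.085,0,0,0,0,0.085,0,0,0,0,0.085,0,0,-0.0333,0,0.085,0,0,-0.0667,0.0444,0.085,0,0,-0.0667,0.0889,0.085,0,0,-0.0667,0.1333,0.085,0,0,-0.0667,0.1778,0.085,0,0,-0.0667,0.2222,0.085,0,0,-0.0667,0.2667]' | python3 inch.py >/dev/null;echo '[0.05,0,0,0,0.0444,0.05,0,0,0,0.0889,0.05,0,0,0,0.1333,0.05,0,0,0,0.1778,0.05,0,0,0,0.2222,0.05,0,0,0,0.2333,0.05,0,0,0,0.2333,0.05,0,0,0,0.2333]' | python3 inch.py >/dev/null; python3 go.py .5877 .1917 .0385 80
```

```text
t 13.95 tcp [0.5881 0.1977 0.0794] yaw 80.07 q6 22.0 dtool [-0.0059  0.0007  0.0409] len 0.041 turn 0.07 tilt 0.03 F [0.1 0.4 0.6] w 0.0501 g 0.0
```

```bash
echo '[0.05,-0.0098,0.0012,0.0333,0,0.05,-0.0098,0.0012,0.0667,0,0.05,-0.0098,0.0012,0.0675,0,0.05,-0.0098,0.0012,0.0675,0,0.05,-0.0098,0.0012,0.0675,0]' | python3 inch.py >/dev/null; python3 go.py .5877 .1917 .0385 80
echo '[0.005,0,0,0,0,0.005,0,0,0,0,0.005,0,0,0,0,0.005,0,0,0,0,0.005,0,0,0,0,0.005,0,0,0,0,0.005,0,0,0,0,0.005,0,0,0,0]' | python3 inch.py 60 >/dev/null; python3 go.py .5877 .1917 .0385 80
```

```text
t 14.45 tcp [0.5889 0.192  0.0403] yaw 80.03 q6 21.5 dtool [-0.0006 -0.0012  0.0018] len 0.002 turn 0.03 tilt 0.11 F [0.7 0.4 0.2] w 0.0497 g 0.0
t 15.25 tcp [0.589  0.192  0.0403] yaw 80.01 q6 21.6 dtool [-0.0006 -0.0012  0.0018] len 0.002 turn 0.01 tilt 0.12 F [-0.7  1.1  5.4] w 0.0122 g 62.0
```

In the tool's units: -0.28 m / 0.6 = -0.4667, -0.08 m / 0.6 = -0.1333, 56 degrees / 180 = 0.3111.

```bash
echo '[0.005,0,0,-0.0167,0,0.005,0,0,-0.0833,0,0.005,0,0,-0.15,0,0.005,-0.0667,0.0017,-0.2,0.0444,0.005,-0.1333,0.0033,-0.2,0.0889,0.005,-0.2,0.005,-0.2,0.1333,0.005,-0.2667,0.0067,-0.2,0.1778,0.005,-0.3333,0.0083,-0.2,0.2222,0.005,-0.4,0.01,-0.2,0.2667,0.005,-0.4667,0.0117,-0.2,0.3111]' | python3 inch.py >/dev/null; echo '[0.005,0,0,0,0]' | python3 inch.py; python3 go.py .5195 -.268 .14 -10.3
```

```text
t: 16.35
tcp_pos: [0.5451, -0.0894, 0.159]
tcp_rot: [[0.916, 0.401, -0.001], [0.401, -0.916, -0.002], [-0.002, 0.001, -1.0]]
force: [1.3, 0.7, 0.0]
gripper_width: 0.012
grasp_force: 61.3
t 16.35 tcp [ 0.5451 -0.0894  0.159 ] yaw 23.63 q6 49.9 dtool [-0.095   0.1534  0.0193] len 0.181 turn 33.93 tilt 0.13 F [1.3 0.7 0. ] w 0.012 g 61.3
```

In the tool's units: 0.1534 m / 0.6 = 0.2557, 0.136 m / 0.6 = 0.2267, 33.93 degrees / 180 = 0.1885.

```bash
echo '[0.005,-0.035,0.0567,0.0067,0.0444,0.005,-0.07,0.1133,0.0133,0.0889,0.005,-0.105,0.17,0.02,0.1333,0.005,-0.14,0.2267,0.0267,0.1778,0.005,-0.1583,0.2557,0.0322,0.1885,0.005,-0.1583,0.2557,0.0322,0.1885,0.005,-0.1583,0.2557,0.0322,0.1885,0.005,-0.1583,0.2557,0.0322,0.1885]' | python3 inch.py >/dev/null; python3 go.py .5195 -.268 .125 -10.3
python3 - <<'E'
from h import *
a=[]
for n,b in(("top",(290,175,64,48)),("side",(260,225,64,48))):
    d=arm.get_image(n);np.save(n+"4.npy",d,allow_pickle=True);x,y,w,h=b
    a.append(cv2.resize(d["image"][y:y+h,x:x+w,::-1],(400,300),interpolation=cv2.INTER_CUBIC))
    o=arm.get_obs();k,D=K(d);Pp=np.array(o["tcp_pos"])
    print(n,cv2.projectPoints(np.array([Pp-[0,0,.0203],[.5195,-.268,.092],[.5195,-.268,.0725]]),cv2.Rodrigues(d["R"])[0],d["t"],k,D)[0].reshape(-1,2).round(1))
cv2.imwrite("pics/hov2.png",np.hstack(a))
E
```

```text
t 17.15 tcp [ 0.522  -0.2624  0.1397] yaw -9.8 q6 66.2 dtool [-0.0015  0.006   0.0147] len 0.016 turn 0.5 tilt 0.07 F [ 0.4  0.5 -0.9] w 0.0127 g 61.3
top [[326.1 210.4]
 [326.6 214.8]
 [326.  217.2]]
side [[294.8 256.4]
 [294.7 263.6]
 [294.1 267.3]]
```

View pics/hov2.png

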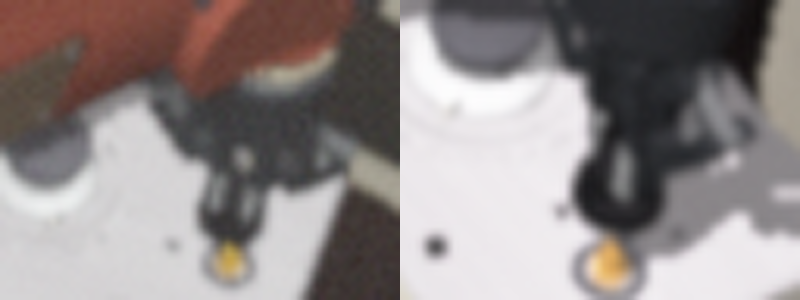

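Top view: the knob skirt spans x 200–263 with its bottom at 240, and the collar centre is at (229,264). Side view: the skirt spans 575–662 with its bottom at 235, and the collar is at (609,268). The held knob's known position gives me each camera's bias, so I can place the spindle relative to it.

Run:
```python
from h import *
p=np.array([.522,-.2624,.1397]);o=arm.get_obs();print(o["tcp_pos"])
p=np.array(o["tcp_pos"]);u=np.array([np.cos(np.radians(-10)),np.sin(np.radians(-10)),0]);c=p-[0,0,.0203]-.0005*u
a=np.linspace(0,2*np.pi,181);ring=lambda z:c+np.c_[.0225*np.cos(a),.0225*np.sin(a),0*a+z]
obs={"top":((200,263),240,(229,264),290,175,0),"side":((575,662),235,(609,268),260,225,400)}
for n,((l,r),b,col,x0,y0,off) in obs.items():
    d=np.load(n+"4.npy",allow_pickle=True).item();k,D=K(d)
    pr=lambda X:cv2.projectPoints(np.array(X,float),cv2.Rodrigues(d["R"])[0],d["t"],k,D)[0].reshape(-1,2)
    X=pr(np.r_[ring(0),ring(.016)])
    fx=lambda v:x0+(v-off+.5)/6.25-.5; fy=lambda v:y0+(v+.5)/6.25-.5
    bias=np.array([fx((l+r)/2)-(X[:,0].min()+X[:,0].max())/2, fy(b)-X[:,1].max()])
    print(n,"width obs/pred",(r-l)/6.25,np.ptp(X[:,0]).round(2),"bias px",bias.round(2),"spindle",onplane(d,[np.array([fx(col[0]),fy(col[1])])-bias],.0725)[0].round(4),"raw",onplane(d,[[fx(col[0]),fy(col[1])]],.0725)[0].round(4))
```

```text
[ 0.52224289 -0.26245956  0.13992615]
top width obs/pred 10.08 11.93 bias px [ 0.21 -2.45] spindle [ 0.5099 -0.2692  0.0725] raw [ 0.5215 -0.2684  0.0725]
side width obs/pred 13.92 16.33 bias px [-0.47 -0.8 ] spindle [ 0.5159 -0.2691  0.0725] raw [ 0.5169 -0.2662  0.0725]
```

```bash
python3 go.py .5185 -.2685 .116 -10.3
```

```text
t 17.25 tcp [ 0.5222 -0.2625  0.1399] yaw -9.79 q6 66.2 dtool [-0.0027  0.0066  0.0239] len 0.025 turn 0.51 tilt 0.03 F [ 0.1 -0.3 -1.1] w 0.0125 g 61.3
```

In the tool's units: 0.0235 m / 0.6 = 0.0392, 0.022 m / 0.6 = 0.0367, 0.5 degrees / 180 = 0.0028.

```bash
echo '[0.005,-0.0045,0.011,0.0133,0.0028,0.005,-0.0045,0.011,0.0267,0.0028,0.005,-0.0045,0.011,0.0367,0.0028,0.005,-0.0045,0.011,0.0392,0.0028,0.005,-0.0045,0.011,0.0392,0.0028,0.005,-0.0045,0.011,0.0392,0.0028]' | python3 inch.py >/dev/null; python3 go.py .5185 -.2685 .107
echo '[0.005,0,0,0.0033,0,0.005,0,0,0.0067,0,0.005,0,0,0.01,0,0.005,0,0,0.0117,0,0.005,0,0,0.0117,0]' | python3 inch.py; python3 go.py .5185 -.2685 .107
```

```text
t 17.85 tcp [ 0.5183 -0.2701  0.1165] yaw -10.42 q6 66.0 dtool [-0.0001 -0.0016  0.0095] len 0.01  tilt 0.01 F [ 0.3  0.2 -0.9] w 0.0125 g 61.3
t: 18.35
tcp_pos: [0.518, -0.2699, 0.1091]
tcp_rot: [[0.984, -0.181, -0.0], [-0.181, -0.984, 0.0], [-0.0, -0.0, -1.0]]
force: [0.0, 0.1, -0.7]
gripper_width: 0.0126
grasp_force: 61.3
t 18.35 tcp [ 0.518  -0.2699  0.1091] yaw -10.42 q6 66.0 dtool [ 0.0002 -0.0014  0.0021] len 0.003  tilt 0.03 F [ 0.   0.1 -0.7] w 0.0126 g 61.3
```

In the tool's units: 0.004 m / 0.6 = 0.0067, -0.0007 m / 0.6 = -0.0012.

```bash
echo '[0.005,0,-0.0012,0.0033,0,0.005,0,-0.0012,0.0067,0,0.005,0,-0.0012,0.0067,0]' | python3 inch.py; echo '[0.005,0,0,0.0017,0,0.005,0,0,0.0033,0,0.005,0,0,0.005,0,0.005,0,0,0.005,0]' | python3 inch.py; python3 go.py .518 -.269 .1003
```

```text
t: 18.65
tcp_pos: [0.518, -0.2691, 0.105]
tcp_rot: [[0.984, -0.181, -0.001], [-0.181, -0.984, 0.0], [-0.001, -0.0, -1.0]]
force: [-0.5, 0.3, -1.2]
gripper_width: 0.0123
grasp_force: 61.3
t: 19.05
tcp_pos: [0.5181, -0.2691, 0.1021]
tcp_rot: [[0.984, -0.181, -0.0], [-0.181, -0.984, 0.0], [-0.0, -0.0, -1.0]]
force: [-0.7, -0.0, -0.7]
gripper_width: 0.0128
grasp_force: 61.3
t 19.05 tcp [ 0.5181 -0.2691  0.1021] yaw -10.42 q6 66.1 dtool [-0.0001 -0.0001  0.0018] len 0.002  tilt 0.03 F [-0.7 -0.  -0.7] w 0.0128 g 61.3
```

In the tool's units: 0.008 m / 0.6 = 0.0133, 0.0075 m / 0.6 = 0.0125.

```bash
echo '[0.005,0,0,0.0025,0,0.005,0,0,0.005,0,0.005,0,0,0.0075,0,0.005,0,0,0.01,0,0.005,0,0,0.0125,0,0.005,0,0,0.0133,0,0.005,0,0,0.0133,0]' | python3 inch.py 80; python3 go.py .5181 -.2691 .0935
```

```text
t: 19.75
tcp_pos: [0.5184, -0.2692, 0.096]
tcp_rot: [[0.984, -0.181, -0.0], [-0.181, -0.984, 0.001], [-0.001, -0.0, -1.0]]
force: [-3.4, 3.9, 8.0]
gripper_width: 0.0118
grasp_force: 84.0
t 19.75 tcp [ 0.5184 -0.2692  0.096 ] yaw -10.41 q6 66.1 dtool [-0.0003 -0.      0.0025] len 0.003  tilt 0.04 F [-3.4  3.9  8. ] w 0.0118 g 84.0
```

In the tool's units: 0.0035 m / 0.6 = 0.0058, -0.0006 m / 0.6 = -0.001.

```bash
echo '[0.005,-0.001,-0.0007,0.0017,0,0.005,-0.001,-0.0007,0.0033,0,0.005,-0.001,-0.0007,0.005,0,0.005,-0.001,-0.0007,0.0058,0,0.005,-0.001,-0.0007,0.0058,0]' | python3 inch.py; python3 go.py .5181 -.2691 .0935
```

```text
t: 20.25
tcp_pos: [0.5184, -0.2692, 0.0933]
tcp_rot: [[0.984, -0.181, 0.001], [-0.181, -0.984, -0.0], [0.001, 0.0, -1.0]]
force: [-4.4, 4.0, 9.9]
gripper_width: 0.0121
grasp_force: 84.3
t 20.25 tcp [ 0.5184 -0.2692  0.0933] yaw -10.41 q6 66.1 dtool [-0.0003 -0.     -0.0002] len 0.0  tilt 0.04 F [-4.4  4.   9.9] w 0.0121 g 84.3
```

In the tool's units: 0.002 m / 0.6 = 0.0033, -0.0006 m / 0.6 = -0.001.

```bash
echo '[0.005,-0.001,-0.0007,0.0017,0,0.005,-0.001,-0.0007,0.0033,0,0.005,-0.001,-0.0007,0.0033,0,0.005,-0.001,-0.0007,0.0033,0]' | python3 inch.py; python3 go.py .5181 -.2691 .0935
```

```text
t: 20.65
tcp_pos: [0.5185, -0.2692, 0.0929]
tcp_rot: [[0.984, -0.181, 0.002], [-0.181, -0.984, -0.001], [0.002, 0.001, -1.0]]
force: [-5.7, 3.5, 16.3]
gripper_width: 0.0119
grasp_force: 85.1
t 20.65 tcp [ 0.5185 -0.2692  0.0929] yaw -10.4 q6 66.1 dtool [-0.0004 -0.     -0.0006] len 0.001  tilt 0.12 F [-5.7  3.5 16.3] w 0.0119 g 85.1
```

In the tool's units: -30 degrees / 180 = -0.1667.

```bash
echo '[0.005,0,0,0,-0.0278,0.005,0,0,0,-0.0556,0.005,0,0,0,-0.0833,0.005,0,0,0,-0.1111,0.005,0,0,0,-0.1389,0.005,0,0,0,-0.1667]' | python3 inch.py 100; python3 go.py .5185 -.2692 .093 80; python3 -c "
from h import *
print(np.round(arm.get_obs()['torque'],3))"
```

```text
t: 21.25
tcp_pos: [0.519, -0.2685, 0.093]
tcp_rot: [[0.941, 0.338, 0.003], [0.338, -0.941, -0.0], [0.003, 0.001, -1.0]]
force: [-4.0, 6.1, 16.4]
gripper_width: 0.0118
grasp_force: 100.9
t 21.25 tcp [ 0.519  -0.2685  0.093 ] yaw 19.77 q6 35.9 dtool [-0.0008  0.0005 -0.    ] len 0.001 turn -60.23 tilt 0.16 F [-4.   6.1 16.4] w 0.0118 g 100.9
[ 1.03   0.691 -0.035]
```

In the tool's units: -35 degrees / 180 = -0.1944.

```bash
echo '[0.005,0,0,0,-0.0333,0.005,0,0,0,-0.0667,0.005,0,0,0,-0.1,0.005,0,0,0,-0.1333,0.005,0,0,0,-0.1667,0.005,0,0,0,-0.1944]' | python3 inch.py; python3 go.py .5185 -.2692 .093 80
```

```text
t: 21.85
tcp_pos: [0.519, -0.2684, 0.093]
tcp_rot: [[0.577, 0.817, 0.003], [0.817, -0.577, -0.0], [0.001, 0.002, -1.0]]
force: [-4.9, 6.7, 16.6]
gripper_width: 0.0116
grasp_force: 100.9
t 21.85 tcp [ 0.519  -0.2684  0.093 ] yaw 54.79 q6 0.9 dtool [-0.001  0.     0.   ] len 0.001 turn -25.21 tilt 0.16 F [-4.9  6.7 16.6] w 0.0116 g 100.9
```

In the tool's units: -27 degrees / 180 = -0.15.

```bash
echo '[0.005,0,0,0,-0.0333,0.005,0,0,0,-0.0667,0.005,0,0,0,-0.1,0.005,0,0,0,-0.1333,0.005,0,0,0,-0.15,0.005,0,0,0,-0.15,0.005,0,0,0,-0.15,0.005,0,0,0,-0.15]' | python3 inch.py; python3 go.py .5185 -.2692 .093 80
python3 - <<'E'
from h import *
print(np.round(arm.get_obs()['torque'],3))
a=[]
for n,b in(("top",(270,175,80,60)),("side",(240,205,80,60))):
    d=arm.get_image(n);x,y,w,h=b
    a.append(cv2.resize(d["image"][y:y+h,x:x+w,::-1],(400,300),interpolation=cv2.INTER_CUBIC))
cv2.imwrite("pics/end.png",np.hstack(a))
E
```

```text
t: 22.65
tcp_pos: [0.5189, -0.2686, 0.093]
tcp_rot: [[0.147, 0.989, 0.003], [0.989, -0.147, -0.0], [0.0, 0.003, -1.0]]
force: [-4.4, 5.8, 15.9]
gripper_width: 0.0113
grasp_force: 101.0
t 22.65 tcp [ 0.5189 -0.2686  0.093 ] yaw 81.57 q6 -25.9 dtool [-0.0007 -0.0003 -0.    ] len 0.001 turn 1.57 tilt 0.15 F [-4.4  5.8 15.9] w 0.0113 g 101.0
[1.06  0.827 0.003]
```

View pics/end.png

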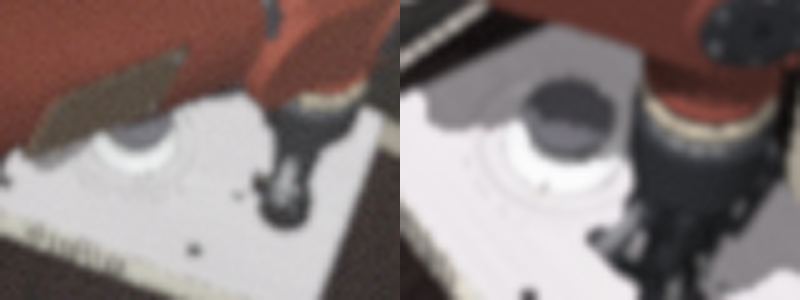

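The knob points at the flame mark at top (240,197). It is pressed to its stop at about 16 N and held at 100 N, and the cap still lies flat. Handing in now.

```bash
python3 -c "
from rig import arm
print(arm.hand_in())"
```

```text
the job is handed in; nothing more can be done
None
```

I handed the job in at about 23 s of the 64 s allowed, with the cap lying flat in the burner head and let go, and the knob home on the spindle, pressed to its stop, turned about 92° to the flame mark and still gripped at about 100 N; the hand-in call gave no verdict.

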